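Clamp the citrus reamer in the juicer's collet

ROBOT

A 6-joint arm with a two-finger parallel gripper is mounted at the origin on a cart in front of the work surface, level with it; the furniture and walls round the work are solid. World frame = base frame: x ahead of the robot, y to its left, z up, the work surface at z = 0. Lengths are in m, angles in rad, forces in N, time in s.
With the tool pointing down it reaches from about 0.35 to 0.775 m from the base axis. Payload 5.5 kg.
Tool frame: the origin (TCP) lies at the very end of the fingers, on their centre line; the grasp point (between the pads) lies 19 mm behind it; z points along the fingers, y is the line along which they close (so a half turn about z gives the same grasp; the last joint's range is limited). The gripper opens to 85 mm and grips with 20 to 120 N. Pads are 22 mm wide; open, the fingers measure 114 mm over their backs; the gripper's body (76 mm by 85 mm) begins 54 mm behind the grasp point. The pads swing forward as they close: fully open they stand 13 mm farther back than shut.
Start: joints at [-1.367, 0.313, 0.046, 1.304, 0, 1.431], TCP at [0.194, -0.541, 0.231] pointing down, gripper open.
Joint ranges: [-2.76, 2.76], [-0.86, 1.69], [-1.03, 1.26], [-2.2, 2.34], [-1.47, 1.5], [-3.14, 3.14]. Speed limits (rad/s): [2.57, 2.57, 3.14, 3.14, 3.14, 3.14].

INTERFACE

Orientations are given as a unit quaternion [w, x, y, z].
In Python, from workcell import env, read_camera, get_calibration gives the robot as it stands.
- The arm moves only by the tool jog_arm, never from a script. Its argument "motion" is one flat list of numbers, 7 for each row, row after row: the shift along the tool's x, y, z as a fraction of full scale, then the turn, a rotation vector about the tool's x, y, z as a fraction of full scale, then the opening, from 0 (shut) to 1 (fully open). In form: [x, y, z, wx, wy, wz, grip, x, y, z, wx, wy, wz, grip, ...]. A call has 1 to 12 rows; each row is the pose to reach, as a shift and turn from the pose commanded when the call began, along the tool's axes at that moment; what a row does not reach only later rows make up. Full scale, the value 1, is 0.2 m for a shift and 90 degrees for a turn. A row lasts 1/8 s, in which the tool goes at most 62.5 mm and 10.7 degrees, less where a joint would pass 70% of its speed; a pose out of reach is approached as far as the arm can. A call with a number of a shift or a turn outside -1 to 1 is refused whole. A call with a gripper value outside its range is refused whole. The fingers move at their own pace and stop on an object; "newtons" is the grip in N (left out, the last holds). Time passes only in rows, so rows that repeat a pose let the fingers close. It gives the time, the measured TCP pose, the force, the opening and the grip force at its end, in the units of the state.
- env.get_state(): the state, without advancing time (a new reading comes with each control period).
- read_camera(name): name is "side" or "top" or "wrist"; returns the picture (480x640x3 uint8, red, green, blue); there is no depth.
- get_calibration(name): a dict with "fx", "fy", "cx", "cy" (pixels), "world_from_camera" (4x4, takes a point from camera to world coordinates). Camera axes: x right, y down, z forward; pixel columns grow to the right and rows downward; lengths in m; the calibration is good to about 2 mm. The wrist camera is an equidistant fisheye: a pixel r from the principal point sees the ray r / f radians off the axis. A picture is of the moment at which its call begins: read the wrist's pose just before it. get_calibration takes no time and is no camera call; for the wrist camera it gives the pose at the moment of the call.
- env.hand_in(): hands the job in; it is judged then, once.
The state is a dict: "clock": time; "joint_pos": joint angles; "qvel": joint speeds; "tau": joint torques, N m; "tcp_pos": TCP position; "orientation": TCP orientation; "wrist_force": force on the tool from outside, world axes, zero at the start; "ft_torque": the same for the moment, N m; "finger_gap": finger opening in m; "grip_force": force on a finger pad.
Only numpy, scipy, OpenCV 4.12 (cv2) and the standard library are available. Lean on these libraries where they do the work, as an engineer would, in place of code of your own. Each camera call takes 0.05 s, during which the arm holds its last target. There are 200 camera calls.

TASK

Take the yellow citrus reamer out of the wooden rest and set its steel shank upright into the juicer's collet, fully home; then turn the knurled nut clockwise (seen from above) until the collet grips the shank firmly, but stop once it has gone tight: do not force it. Leave the black frother head in the rest, and the fruit and the little black cup where they are.

Things in the scene. Friction and masses are not known exactly. Their poses are not given: they have to be found in the camera images.
- juicer: White round drive unit of a small citrus juicer, fixed on the bar; 96 mm across at the foot, 46 mm at 50 mm height. Origin: centre of its underside, z up. On its upright axis, 52 to 82 mm above the origin, sits a knurled aluminium clamping nut, 40 mm diameter, with a 19 mm wide mouth at the top. The nut turns in place (does not rise) and stays where it is left.
- collet_mouth (a point): Centre of the nut's top face, 82 mm above the bar; z up. Below it, inside the nut, three brass jaws (62 to 78 mm above the bar) stand open to 14 to 20 mm; under them a 13.4 mm guide bore runs from 58 mm down to its floor at 38 mm. Clockwise turning (from above) closes the jaws, 3 mm each per rad; they touch the 12 mm shank after 0.3 to 1.4 rad, differing each time.
- collet_seat (a point): Centre of the floor of the guide bore, on the juicer's axis, 38 mm above the bar: the foot of the shank stands here when fully home. z up.
- nut_grip (a point): On the nut's axis 6 mm below its top: height to grip the nut; the seated reamer's top is 39 mm higher. The nut drags with 0.15 N m either way; once the jaws bear on the shank its torque climbs 1.1 N m per rad (jaw force 370 N per rad). 0.3 to 0.4 N m makes it tight, over 0.55 is forced. Let go, it springs back up to 0.2 rad and stays gripped (needs 0.5 to 1.7 rad in all).
- reamer: Citrus reamer, yellow ribbed cone on a steel shank, 77 mm long, 90 g. Origin: centre of the shank's foot, z towards the cone. Shank 12 mm diameter, 52 mm long, foot tapered to 7 mm over 4 mm; then a round yellow skirt, 26 mm diameter, from 52 to 64 mm (grip here), then the cone. Home in the collet, the skirt's underside is 8 mm above the nut: fingertips must not reach over 7 mm below the skirt.
- head_rest: Fixed wooden rest, 60 x 150 x 44 mm (x, y, z), origin: centre of its underside. Two holes, 13.8 mm wide and 34 mm deep, at y = +42 mm and y = -42 mm; one holds the reamer, the other the frother head (either way round). The skirts stand 18 mm above its top.
- frother: Frother head: same 12 mm steel shank and size as the reamer, but a black skirt with a flat steel disc on top, 72 mm long; stands in the other hole. Not needed: leave it there. Origin: centre of the foot of the shank.
- lemon: Loose lemon, 72 x 57 x 58 mm, origin at its underside. Bystander.
- lime: Loose lime, 52 x 45 x 45 mm, origin at its underside. Bystander.
- cup: Loose small black cup, 56 mm across, 46 mm high, origin at its underside. Bystander.

How it is judged:
On the way:
1. the reamer's shank stands upright in the collet, fully home (z of reamer in the frame of collet_seat below 0.003 m and horizontal distance between reamer and collet_seat below 0.003 m and angle between reamer's own z axis and vertical below 0.08 rad), for 0.2 s.
At the end, for the whole second after the job is handed in: The reamer stands in the collet, foot within 3 mm of the floor of the bore and 3 mm of its axis, upright within 0.08 rad and still, and the jaws grip its shank with more than 35 N (all jaws together) (all of step 1 and contact force between reamer and juicer above 35 N and linear speed of reamer below 0.02 m/s); the robot touches nothing.
It fails at once if reamer rammed in or overtightened: more than 150 N between reamer and juicer (contact force between reamer and juicer above 150 N).
It fails at once if the frother head was moved by more than 15 mm (distance of frother from where it was at the start of the episode above 0.015 m).
It fails at once if the lemon, the lime or the cup was moved by more than 30 mm (distance of any of lemon, lime, cup from where it was at the start of the episode above 0.03 m).
It also fails if it takes over 72 s, if anything falls off the work surface, if the arm or the gripper's body presses on something with over 40 N, if the wrist force passes 120 N, or if a joint passes its speed limit or range.

## Working session

There is one attempt and no reset: what is moved stays moved. The work goes in short steps, Python scripts to look and compute and a tool call to move; the robot and the scene stay as the last step left them, time stands still between calls to the robot, and variables do not carry over. Pictures are saved under pics/ and viewed, at most 13 in all, crops included, and the job is handed in when it is done.

Besides the shell and the picture viewer there is one more tool, called after "Request:" by a JSON object that holds its "op" and its "data". jog_arm: Moves the arm, as the interface text tells. Shift numbers are shares of 0.2 m and turn numbers shares of 90 degrees, none past 1 either way. Its arguments: {"type":"object","properties":{"motion":{"type":"array","items":{"type":"number"}},"newtons":{"type":"number"}},"required":["motion"]}

```bash
mkdir -p pics; ls; python3 - <<'E'
from workcell import env, read_camera, get_calibration
import cv2,numpy as np
s=env.get_state();print(s)
for n in("side","top","wrist"):
    c=get_calibration(n);print(n,c)
    cv2.imwrite(f"pics/{n}0.png",read_camera(n)[:,:,::-1])
E
```

```text
pics
{'clock': 0.0, 'joint_pos': array([-1.36662338e+00,  3.14006557e-01,  4.49889571e-02,  1.30357654e+00,
       -1.06009108e-05,  1.43119949e+00]), 'qvel': array([-0.00097124,  0.00108815, -0.00260263,  0.00097991,  0.00140806,
        0.000154  ]), 'tau': array([-8.32121132e-04, -4.80628717e+01,  2.98530489e+01,  1.91867998e-02,
       -2.34776508e-04, -1.45406950e-06]), 'tcp_pos': array([ 0.19368524, -0.54087011,  0.23040943]), 'orientation': array([-8.98264382e-04,  9.85263727e-01,  1.71039703e-01, -3.43165080e-05]), 'wrist_force': array([-0.52589471, -0.0435375 , -0.05799835]), 'ft_torque': array([-0.00867086,  0.02936657, -0.00159263]), 'grip_force': 0.0, 'finger_gap': 0.08525983299204382}
side {'fx': 517.1543473158513, 'fy': 517.1543473158513, 'cx': 310.9503452703605, 'cy': 246.32699191266371, 'world_from_camera': array([[ 0.64780671,  0.43272296, -0.62697473,  1.31505503],
       [ 0.76156306, -0.38858224,  0.51867674, -0.58317297],
       [-0.01918791, -0.81348306, -0.581272  ,  0.76148509],
       [ 0.        ,  0.        ,  0.        ,  1.        ]])}
top {'fx': 561.6869
[... 221 characters left out ...]
6931421e-01, -4.23106289e-02,
         3.69803774e-02],
       [-1.08471213e-03, -2.38276274e-01, -9.71196808e-01,
         1.16997753e+00],
       [ 0.00000000e+00,  0.00000000e+00,  0.00000000e+00,
         1.00000000e+00]])}
wrist {'fx': 371.64829954431775, 'fy': 371.64829954431775, 'cx': 314.9139620927041, 'cy': 235.12195876862583, 'world_from_camera': array([[ 3.36237367e-01, -9.01572550e-01, -2.72234035e-01,
         2.63782716e-01],
       [-9.41776966e-01, -3.22116875e-01, -9.64202534e-02,
        -5.16630010e-01],
       [-7.61322742e-04,  2.88803835e-01, -9.57387991e-01,
         3.73540033e-01],
       [ 0.00000000e+00,  0.00000000e+00,  0.00000000e+00,
         1.00000000e+00]])}
```

View pics/top0.png

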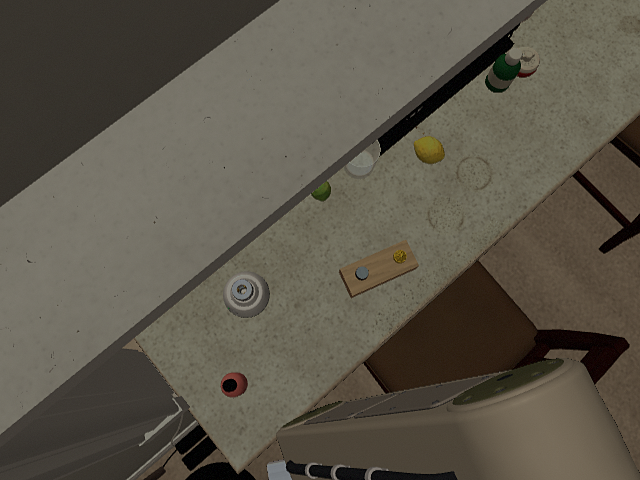

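View pics/side0.png

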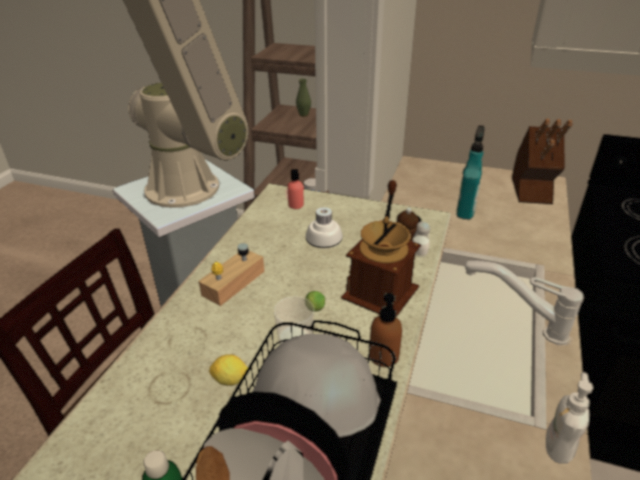

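```bash
cat > h.py <<'E'
import numpy as np,cv2
from workcell import env, read_camera, get_calibration
from scipy.spatial.transform import Rotation as R
def ray(n,uv,c=None):
    c=c or get_calibration(n);T=c["world_from_camera"]
    p=np.array([(uv[0]-c["cx"])/c["fx"],(uv[1]-c["cy"])/c["fy"]])
    if n=="wrist":
        r=np.linalg.norm(p);d=np.array([*(p/r*np.sin(r)),np.cos(r)])
    else: d=np.array([*p,1]);
    return T[:3,3],T[:3,:3]@(d/np.linalg.norm(d))
def plane(n,uv,z,c=None):
    o,d=ray(n,uv,c);return o+d*(z-o[2])/d[2]
def tri(rs):
    A=sum(np.eye(3)-np.outer(d,d) for o,d in rs);b=sum((np.eye(3)-np.outer(d,d))@o for o,d in rs)
    return np.linalg.solve(A,b)
def blobs(im,lo,hi,amin=20):
    m=cv2.inRange(cv2.cvtColor(im,cv2.COLOR_RGB2HSV),lo,hi)
    n,l,s,c=cv2.connectedComponentsWithStats(m)
    return [(c[i].round(1),s[i]) for i in range(1,n) if s[i][4]>=amin]
def tool():
    s=env.get_state();q=s["orientation"]
    return s["tcp_pos"],R.from_quat([*q[1:],q[0]]).as_matrix()
def togo(p):
    t,M=tool();return M.T@(np.array(p)-t)/0.2
E
python3 - <<'E'
from h import *
t=cv2.imread("pics/top0.png")[:,:,::-1];s=cv2.imread("pics/side0.png")[:,:,::-1]
for n,im in(("top",t),("side",s)):
    for b in blobs(im,(22,150,90),(34,255,255)): print(n,b)
print(tri([ray("top",(400,256)),ray("side",(217,268))]))
for n,uv,z in(("top",(400,256),.077),("top",(362,273),.08),("top",(242,290),.082),("side",(323,213),.082),("side",(243,249),.08),("top",(320,190),.02),("top",(430,150),.03),("top",(232,385),.05),("side",(295,178),.05)):print(n,uv,plane(n,uv,z).round(3))
a=cv2.resize(t[215:335,200:440],None,fx=3.3,fy=3.3,interpolation=2)
cv2.imwrite("pics/c.png",a[:,:,::-1])
E
```

```text
top (array([428.9, 147.6]), array([414, 136,  30,  24, 511], dtype=int32))
top (array([398.3, 254.7]), array([394, 250,  12,  13,  72], dtype=int32))
side (array([215.7, 264.8]), array([213, 262,   7,   7,  25], dtype=int32))
side (array([228.4, 369.3]), array([210, 355,  38,  30, 761], dtype=int32))
[ 0.49601476 -0.17393005  0.07221524]
top (400, 256) [ 0.495 -0.174  0.077]
top (362, 273) [ 0.475 -0.093  0.08 ]
top (242, 290) [0.484 0.144 0.082]
side (323, 213) [0.494 0.138 0.082]
side (243, 249) [ 0.485 -0.096  0.08 ]
top (320, 190) [ 0.676 -0.048  0.02 ]
top (430, 150) [ 0.719 -0.298  0.03 ]
top (232, 385) [0.311 0.194 0.05 ]
side (295, 178) [0.256 0.239 0.05 ]
```

View pics/c.png

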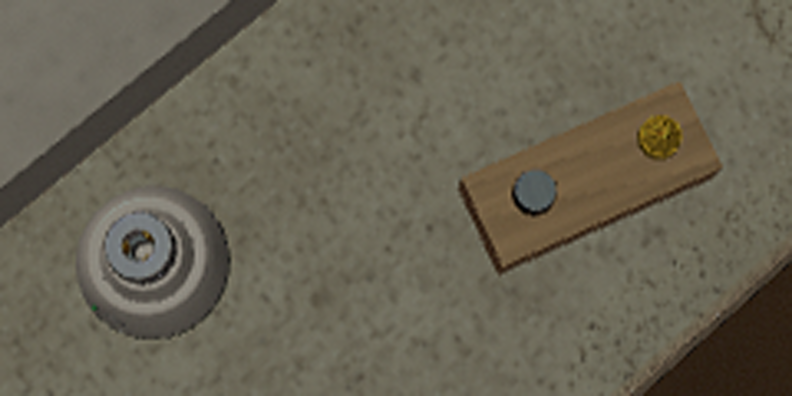

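View pics/wrist0.png

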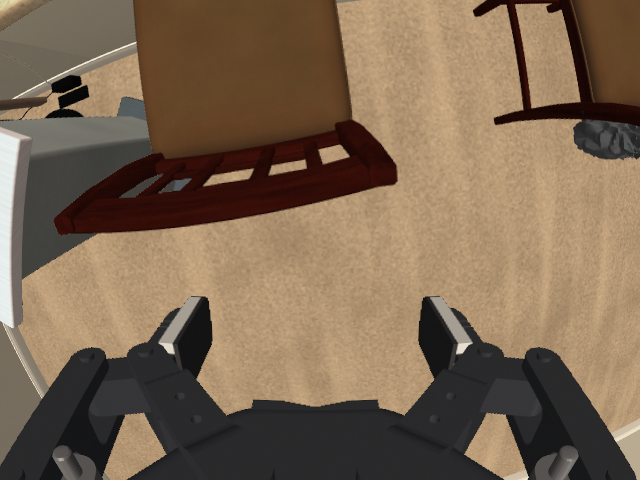

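Request:
{"op": "jog_arm", "data": {"motion": [0,0,-0.4,0,0,0,1,0,0,-0.4,0,0,0,1,0,0,-0.4,0,0,-1,1,0,0,-0.4,0,0,-1,1,0,0,-0.4,0,0,-1,1,0,0,-0.4,0,0,-1,1,0,0,-0.4,0,0,-1,1,0,0,-0.4,0,0,-1,1,0,0,-0.4,0,0,-1,1,0,0,-0.4,0,0,-1,1,0,0,-0.4,0,0,-1,1,0,0,-0.4,0,0,-1,1]}}

```text
clock: 1.65
tcp_pos: [0.1938, -0.5412, 0.311]
orientation: [-0.0, 0.576, 0.817, 0.0]
wrist_force: [0.7, -0.7, -0.1]
finger_gap: 0.0852
grip_force: 0.0
```

```bash
python3 - <<'E'
from h import *
s=env.get_state();print(s["joint_pos"].round(2),s["tcp_pos"].round(3));print(tool()[1].round(3));print(togo([.495,-.174,.2]))
E
```

```text
[-1.37  0.31  0.23  1.5   0.   -0.14] [ 0.194 -0.541  0.311]
[[-0.336  0.942 -0.   ]
 [ 0.942  0.336  0.001]
 [ 0.001  0.    -1.   ]]
[1.22256662 2.03574162 0.55594425]
```

Request:
{"op": "jog_arm", "data": {"motion": [0.3,0.5,0,0,0,-0.3,1,0.6,1,0,0,0,-0.6,1,0.6,1,0,0,0,-1,1,0.6,1,0,0,0,-1,1,0.6,1,0,0,0,-1,1,0.6,1,0,0,0,-1,1,0.6,1,0,0,0,-1,1,0.6,1,0,0,0,-1,1,0.6,1,0,0,0,-1,1,0.6,1,0,0,0,-1,1]}}

```text
clock: 2.9
tcp_pos: [0.3416, -0.3609, 0.3112]
orientation: [-0.0, -0.17, 0.985, 0.0]
wrist_force: [0.6, 0.4, -1.6]
finger_gap: 0.0855
grip_force: 0.0
```

```bash
python3 - <<'E'
from h import *
s=env.get_state();print(s["joint_pos"].round(2),s["tcp_pos"].round(3));print(tool()[1].round(3));print(togo([.495,-.174,.2]))
E
```

```text
[-0.97  0.15  0.03  1.45 -0.   -1.32] [ 0.342 -0.361  0.311]
[[-0.942 -0.335 -0.   ]
 [-0.335  0.942  0.   ]
 [ 0.     0.    -1.   ]]
[-1.03598036  0.62340102  0.55600901]
```

Request:
{"op": "jog_arm", "data": {"motion": [-0.5,0.3,0,0,0,-0.3,1,-1,0.62,0.2,0,0,-0.5,1,-1.0,0.62,0.5,0,0,-0.78,1,-1,0.62,0.55,0,0,-0.78,1,-1,0.62,0.55,0,0,-0.78,1,-1,0.62,0.55,0,0,-0.78,1,-1,0.62,0.55,0,0,-0.78,1,-1,0.62,0.55,0,0,-0.78,1,-1,0.62,0.55,0,0,-0.78,1]}}

```text
clock: 4.03
tcp_pos: [0.4881, -0.1769, 0.2013]
orientation: [-0.0, -0.705, 0.709, -0.0]
wrist_force: [-0.6, -0.5, 0.9]
finger_gap: 0.0854
grip_force: 0.0
```

```bash
python3 - <<'E'
from h import *
s=env.get_state();print(s["clock"],s["joint_pos"].round(2),s["tcp_pos"].round(3));print(tool()[1].round(3));print(togo([.495,-.174,.2]))
c=get_calibration("wrist");w=read_camera("wrist");np.save("w1.npy",w);print(c["world_from_camera"].tolist())
for b in blobs(w,(22,150,90),(34,255,255)): print(b)
cv2.imwrite("pics/w1.png",w[:,:,::-1])
E
```

```text
4.025 [-0.5   0.22 -0.16  1.2  -0.   -2.07] [ 0.488 -0.177  0.201]
[[-0.005 -1.     0.   ]
 [-1.     0.005 -0.   ]
 [ 0.    -0.    -1.   ]]
[-0.01481675 -0.0342459   0.00663615]
[[-0.9999846722203428, 0.004928989838908018, 0.0025219800832342347, 0.48832807976952897], [0.005447490911985712, 0.9573234727472019, 0.28896728771610075, -0.25109808818844137], [-0.0009900339065515955, 0.28897659695277034, -0.9573356497313043, 0.3443674826355857], [0.0, 0.0, 0.0, 1.0]]
(array([74.3, 96.4]), array([  47,   64,   56,   66, 2689], dtype=int32))
(array([307.6, 228.2]), array([291, 212,  34,  33, 875], dtype=int32))
(array([132.5, 322.3]), array([127, 316,  14,  15, 101], dtype=int32))
```

View pics/w1.png

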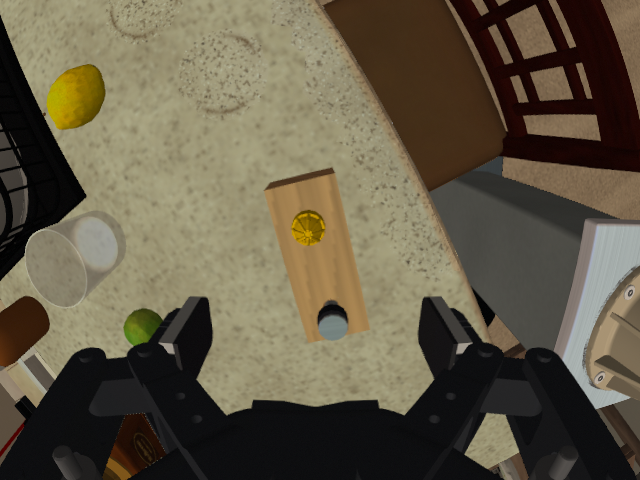

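```bash
python3 - <<'E'
from h import *
w=np.load("w1.npy");c=get_calibration("wrist")
m=cv2.inRange(cv2.cvtColor(w,cv2.COLOR_RGB2HSV),(20,120,40),(36,255,255));m[:190]=0;m[260:]=0;m[:,:270]=0;m[:,345:]=0
cs=max(cv2.findContours(m,0,1)[0],key=cv2.contourArea);e=cv2.minEnclosingCircle(cs);print(e)
for z in(.062,.074):print(plane("wrist",e[0],z,c))
print(plane("wrist",(332,321),.08,c))
from scipy.optimize import least_squares
p=plane("wrist",e[0],.072,c);print("togo",togo([p[0],p[1],.057]))
E
```

```text
((307.8981628417969, 227.61111450195312), 18.06568145751953)
[ 0.49457472 -0.17211648  0.062     ]
[ 0.49431029 -0.17547411  0.074     ]
[ 0.47546036 -0.09815412  0.08      ]
togo [-0.01069655 -0.03074474  0.72189859]
```

Request:
{"op": "jog_arm", "data": {"motion": [-0.01,-0.031,0.3,0,0,0,0.7,-0.01,-0.031,0.5,0,0,0,0.7,-0.01,-0.031,0.65,0,0,0,0.7,-0.01,-0.031,0.722,0,0,0,0.7,-0.01,-0.031,0.722,0,0,0,0.7,-0.01,-0.031,0.722,0,0,0,0.7]}}

```text
clock: 4.82
tcp_pos: [0.4954, -0.1755, 0.0582]
orientation: [0.0, -0.706, 0.708, -0.001]
wrist_force: [1.2, 1.3, -0.4]
finger_gap: 0.0598
grip_force: 0.0
```

```bash
python3 - <<'E'
from h import *
s=env.get_state();print(s["tcp_pos"].round(4),s["finger_gap"])
w=read_camera("wrist");cv2.imwrite("pics/w2.png",w[150:480,150:480,::-1])
E
```

```text
[ 0.4954 -0.1755  0.0582] 0.059751897155212653
```

View pics/w2.png

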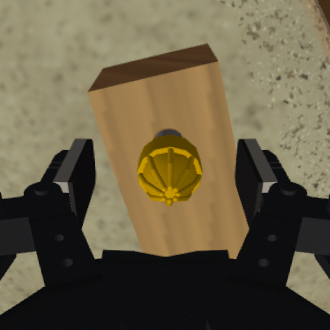

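Request:
{"op": "jog_arm", "data": {"motion": [0,0,0,0,0,0,0,0,0,0,0,0,0,0,0,0,0,0,0,0,0,0,0,0,0,0,0,0,0,0,0,0,0,0,0,0,0,0,0,0,0,0], "newtons": 40}}

```text
clock: 5.62
tcp_pos: [0.4949, -0.1752, 0.0577]
orientation: [0.0, -0.706, 0.708, -0.001]
wrist_force: [-1.1, -0.0, 6.0]
finger_gap: 0.0247
grip_force: 39.1
```

Request:
{"op": "jog_arm", "data": {"motion": [0,0,-0.1,0,0,0,0,0,0,-0.2,0,0,0,0,0,0,-0.3,0,0,0,0,0,0,-0.4,0,0,0,0,0,0,-0.5,0,0,0,0,0,0,-0.6,0,0,0,0,0,0,-0.6,0,0,0,0]}}

```text
clock: 6.5
tcp_pos: [0.4952, -0.1753, 0.178]
orientation: [0.0, -0.706, 0.708, -0.001]
wrist_force: [0.3, -0.3, -1.6]
finger_gap: 0.024
grip_force: 39.6
```

```bash
python3 - <<'E'
from h import *
s=env.get_state();print(s["tcp_pos"].round(4),s["wrist_force"],s["joint_pos"].round(2));print(togo([.487,.141,.178]))
w=read_camera("wrist");cv2.imwrite("pics/w3.png",w[:,:,::-1])
E
```

```text
[ 0.4952 -0.1753  0.178 ] [ 0.30112123 -0.2740451  -1.61439358] [-0.49  0.24 -0.19  1.14 -0.   -2.06]
[-1.58127396  0.04377278 -0.00229481]
```

View pics/w3.png

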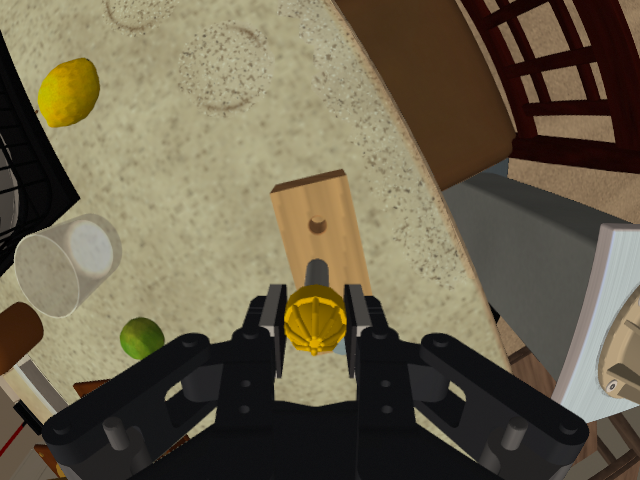

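Request:
{"op": "jog_arm", "data": {"motion": [-0.2,0,0,0,0,0,0,-0.4,0,0,0,0,0,0,-0.6,0.01,0,0,0,0,0,-0.8,0.02,0,0,0,0,0,-1,0.04,0,0,0,0,0,-1,0.04,0,0,0,0,0]}}

```text
clock: 7.3
tcp_pos: [0.4852, 0.0275, 0.1754]
orientation: [0.001, 0.708, -0.706, -0.001]
wrist_force: [-0.7, 0.2, -1.4]
finger_gap: 0.0242
grip_force: 39.6
```

Request:
{"op": "jog_arm", "data": {"motion": [-0.15,0,0,0,0,0,0,-0.3,0,0,0,0,0,0,-0.45,0,0,0,0,0,0,-0.58,0,0,0,0,0,0,-0.58,0,0,0,0,0,0,-0.58,0,0,0,0,0,0]}}

```text
clock: 8.05
tcp_pos: [0.4867, 0.1403, 0.1762]
orientation: [-0.001, -0.706, 0.708, 0.0]
wrist_force: [-0.6, -0.1, -0.5]
finger_gap: 0.0243
grip_force: 39.6
```

```bash
python3 - <<'E'
from h import *
s=env.get_state();print(s["tcp_pos"].round(4),s["wrist_force"],s["joint_pos"].round(2));print(tool()[1].round(4))
c=get_calibration("wrist");w=read_camera("wrist");np.save("w4.npy",w);np.save("c4.npy",c["world_from_camera"])
sd=read_camera("side");np.save("s4.npy",sd);
v=np.zeros((480,800,3),np.uint8);v[:,:400]=cv2.resize(w[150:390,215:415],(400,480));v[:,400:]=cv2.resize(sd[150:270,270:370],(400,480),interpolation=2)
cv2.imwrite("pics/w4.png",v[:,:,::-1])
E
```

```text
[0.4867 0.1403 0.1762] [-0.61824538 -0.08041025 -0.45012614] [ 0.12  0.21 -0.23  1.13 -0.   -1.45]
[[-2.3e-03 -1.0e+00 -1.1e-03]
 [-1.0e+00  2.3e-03 -8.0e-04]
 [ 8.0e-04  1.1e-03 -1.0e+00]]
```

View pics/w4.png

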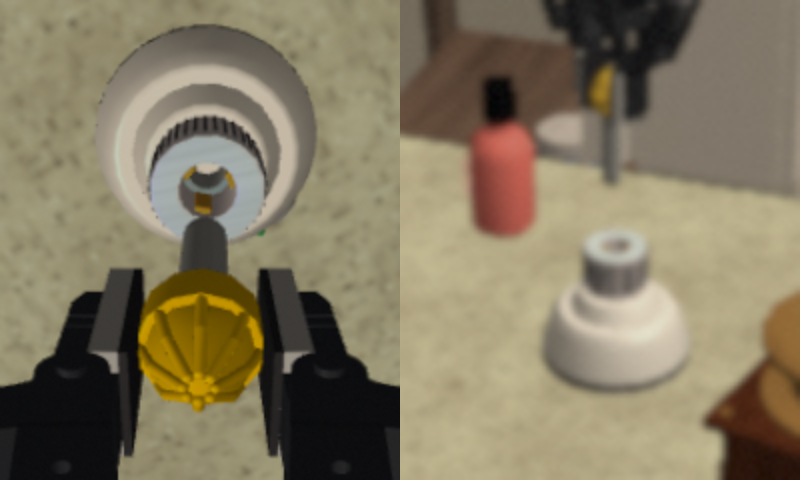

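```bash
python3 - <<'E'
from h import *
c=get_calibration("wrist");c["world_from_camera"]=np.load("c4.npy")
print("w",plane("wrist",(318.6,244),.082,c));print("s",plane("side",(324,211.25),.082));print("t",plane("top",(242.0,289.7),.082))
print("tri",tri([ray("wrist",(318.6,244),c),ray("side",(324,211.25)),ray("top",(242.0,289.7))]))
print("wfoot", plane("wrist",(317.5,260),.13,c),"sfoot",plane("side",(322.75,196.2),.128))
T=c["world_from_camera"]
for p in([.4867,.1403,.1285],[.4867,.1403,.18]):
    q=T[:3,:3].T@(np.array(p)-T[:3,3]);r=np.arctan2(np.hypot(*q[:2]),q[2]);print(q[:2]/np.hypot(*q[:2])*r*c["fx"]+[c["cx"],c["cy"]])
    S=get_calibration("side");T2=S["world_from_camera"];q=T2[:3,:3].T@(np.array(p)-T2[:3,3]);print("side",q[:2]/q[2]*S["fx"]+[S["cx"],S["cy"]])
E
```

```text
w [0.48497183 0.14384986 0.082     ]
s [0.48924364 0.14492039 0.082     ]
t [0.48463702 0.14379032 0.082     ]
tri [0.48561693 0.14524687 0.07965041]
wfoot [0.48603245 0.13728683 0.13      ] sfoot [0.49099647 0.13957588 0.128     ]
[316.2724876  264.16893748]
side [321.80591829 195.26691583]
[316.71534177 308.22728823]
side [321.65495929 176.44959303]
```

Request:
{"op": "jog_arm", "data": {"motion": [-0.018,0.006,0,0,0,0,0,-0.018,0.006,0.1,0,0,0,0,-0.018,0.006,0.19,0,0,0,0,-0.018,0.006,0.19,0,0,0,0,-0.018,0.006,0.19,0,0,0,0]}}

```text
clock: 8.78
tcp_pos: [0.4861, 0.1446, 0.1395]
orientation: [0.0, -0.706, 0.708, -0.0]
wrist_force: [0.2, 0.5, -1.0]
finger_gap: 0.0242
grip_force: 39.6
```

```bash
python3 - <<'E'
from h import *
s=env.get_state();print(s["tcp_pos"].round(4),s["wrist_force"])
c=get_calibration("wrist");w=read_camera("wrist")
sd=read_camera("side")
v=np.zeros((480,800,3),np.uint8);v[:,:400]=cv2.resize(w[170:290,265:365],(400,480),interpolation=2);v[:,400:]=cv2.resize(sd[150:240,290:365],(400,480),interpolation=2)
cv2.imwrite("pics/w5.png",v[:,:,::-1])
E
```

```text
[0.4861 0.1446 0.1395] [ 0.21596531  0.49048012 -0.99442851]
```

View pics/w5.png

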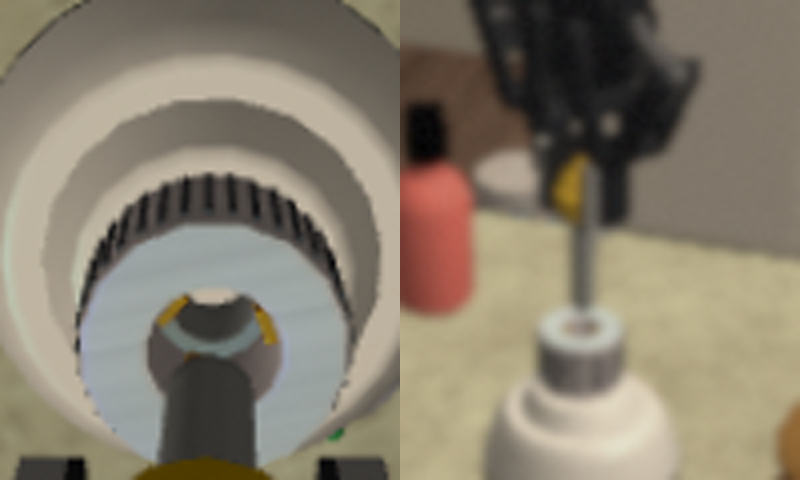

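Request:
{"op": "jog_arm", "data": {"motion": [0.002,0.003,0.04,0,0,0,0,0.002,0.003,0.08,0,0,0,0,0.002,0.003,0.11,0,0,0,0,0.002,0.003,0.14,0,0,0,0,0.002,0.003,0.16,0,0,0,0,0.002,0.003,0.16,0,0,0,0]}}

```text
clock: 9.62
tcp_pos: [0.4849, 0.1443, 0.1065]
orientation: [-0.0, -0.706, 0.708, 0.0]
wrist_force: [-0.5, -0.5, -0.6]
finger_gap: 0.024
grip_force: 39.6
```

Request:
{"op": "jog_arm", "data": {"motion": [0,0,0.02,0,0,0,0,0,0,0.04,0,0,0,0,0,0,0.055,0,0,0,0,0,0,0.07,0,0,0,0,0,0,0.085,0,0,0,0,0,0,0.085,0,0,0,0]}}

```text
clock: 10.38
tcp_pos: [0.4849, 0.1443, 0.0896]
orientation: [-0.0, -0.706, 0.708, 0.0]
wrist_force: [0.1, -0.2, -0.9]
finger_gap: 0.0238
grip_force: 39.6
```

Request:
{"op": "jog_arm", "data": {"motion": [0,0,0.005,0,0,0,0,0,0,0.01,0,0,0,0,0,0,0.015,0,0,0,0,0,0,0.018,0,0,0,0,0,0,0.018,0,0,0,0]}}

```text
clock: 11.0
tcp_pos: [0.4851, 0.1443, 0.0862]
orientation: [-0.0, -0.706, 0.708, -0.0]
wrist_force: [-0.7, 0.8, -1.5]
finger_gap: 0.024
grip_force: 39.6
```

Request:
{"op": "jog_arm", "data": {"motion": [0,0,0.003,0,0,0,0,0,0,0.006,0,0,0,0,0,0,0.009,0,0,0,0,0,0,0.009,0,0,0,0]}}

```text
clock: 11.5
tcp_pos: [0.4856, 0.1445, 0.0856]
orientation: [0.001, -0.707, 0.708, -0.0]
wrist_force: [-2.0, -0.6, 8.3]
finger_gap: 0.0244
grip_force: 40.4
```

Request:
{"op": "jog_arm", "data": {"motion": [0,0,0,0,0,0,0.3,0,0,0,0,0,0,0.5,0,0,0,0,0,0,0.75,0,0,0,0,0,0,0.75,0,0,0,0,0,0,0.75]}}

```text
clock: 12.12
tcp_pos: [0.485, 0.1443, 0.0843]
orientation: [-0.0, -0.706, 0.708, 0.0]
wrist_force: [-0.2, 0.7, -0.4]
finger_gap: 0.0641
grip_force: 0.0
```

```bash
python3 - <<'E'
from h import *
s=env.get_state();print(s["tcp_pos"].round(4),s["wrist_force"],s["ft_torque"],s["joint_pos"].round(3),s["finger_gap"])
w=read_camera("wrist");sd=read_camera("side")
v=np.zeros((480,800,3),np.uint8);v[:,:400]=cv2.resize(w[150:390,215:415],(400,480));v[:,400:]=cv2.resize(sd[150:240,290:365],(400,480),interpolation=2)
cv2.imwrite("pics/w6.png",v[:,:,::-1]);print(togo([.4853,.1441,.057]))
E
```

```text
[0.485  0.1443 0.0843] [-0.23737759  0.72898951 -0.43559417] [-0.02351729 -0.02044406  0.02848015] [ 0.13   0.278 -0.382  0.912 -0.    -1.438] 0.06408603205243198
[ 0.00108687 -0.0011668   0.13668974]
```

View pics/w6.png

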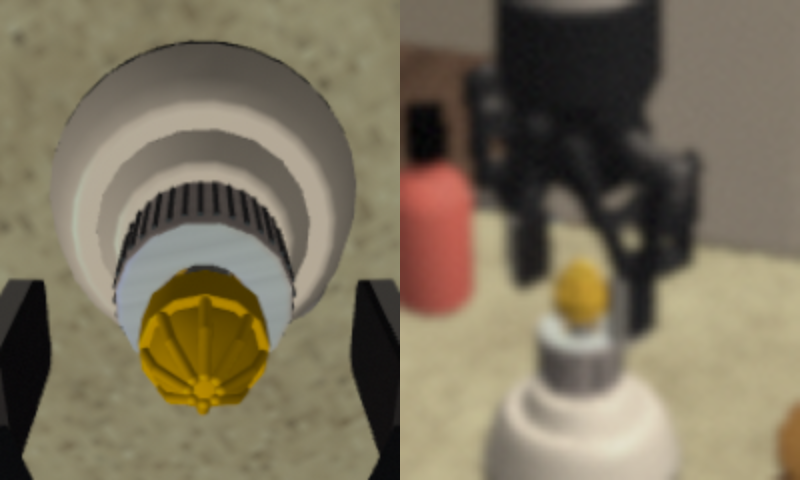

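Request:
{"op": "jog_arm", "data": {"motion": [0.001,-0.001,0.05,0,0,0,0.8,0.001,-0.001,0.1,0,0,0,0.8,0.001,-0.001,0.136,0,0,0,0.8,0.001,-0.001,0.136,0,0,0,0.8,0.001,-0.001,0.136,0,0,0,0,0.001,-0.001,0.136,0,0,0,0,0.001,-0.001,0.136,0,0,0,0,0.001,-0.001,0.136,0,0,0,0,0.001,-0.001,0.136,0,0,0,0], "newtons": 70}}

```text
clock: 13.35
tcp_pos: [0.4844, 0.1442, 0.058]
orientation: [-0.0, -0.706, 0.708, 0.0]
wrist_force: [-3.9, -0.6, 6.8]
finger_gap: 0.0377
grip_force: 70.0
```

```bash
cat > st.py <<'E'
from h import *
s=env.get_state();print(s["tcp_pos"].round(4),s["wrist_force"].round(1),s["ft_torque"].round(3),s["joint_pos"].round(3)[[0,5]],s["finger_gap"],s["grip_force"])
E
python3 st.py
```

```text
[0.4844 0.1442 0.058 ] [-3.9 -0.6  6.8] [-0.032  0.939 -0.079] [ 0.13  -1.439] 0.03774169629497341 70.00059384852648
```

Request:
{"op": "jog_arm", "data": {"motion": [0,0,0,0,0,0.04,0,0,0,0,0,0,0.08,0,0,0,0,0,0,0.12,0,0,0,0,0,0,0.16,0,0,0,0,0,0,0.16,0,0,0,0,0,0,0.16,0]}}

```text
clock: 14.1
tcp_pos: [0.4841, 0.1442, 0.058]
orientation: [-0.001, -0.612, 0.791, 0.001]
wrist_force: [-4.5, 0.0, 7.8]
finger_gap: 0.0377
grip_force: 70.1
```

```bash
python3 st.py
```

```text
[0.4841 0.1442 0.058 ] [-4.5  0.   7.8] [ 0.007  1.019 -0.203] [ 0.13  -1.187] 0.03771451942529935 70.13284977525473
```

Request:
{"op": "jog_arm", "data": {"motion": [0,0,0,0,0,0.03,0,0,0,0,0,0,0.06,0,0,0,0,0,0,0.09,0,0,0,0,0,0,0.09,0]}}

```text
clock: 14.6
tcp_pos: [0.484, 0.1443, 0.058]
orientation: [-0.001, -0.555, 0.832, 0.001]
wrist_force: [-4.5, -0.7, 6.6]
finger_gap: 0.0381
grip_force: 70.2
```

```bash
python3 st.py
```

```text
[0.484  0.1443 0.058 ] [-4.5 -0.7  6.6] [ 0.009  1.085 -0.159] [ 0.13  -1.046] 0.038071849200209354 70.161401219666
```

Request:
{"op": "jog_arm", "data": {"motion": [0,0,0,0,0,0.03,0,0,0,0,0,0,0.06,0,0,0,0,0,0,0.09,0,0,0,0,0,0,0.09,0]}}

```text
clock: 15.1
tcp_pos: [0.4838, 0.1443, 0.058]
orientation: [-0.001, -0.495, 0.869, 0.001]
wrist_force: [-5.3, 0.7, 7.6]
finger_gap: 0.0375
grip_force: 70.1
```

```bash
python3 st.py
```

```text
[0.4838 0.1443 0.058 ] [-5.3  0.7  7.6] [ 0.1    1.09  -0.055] [ 0.13  -0.904] 0.03752695746919818 70.09421579539776
```

```bash
sed -i 's/^s=env.*/&;print("tau6",s["tau"].round(3)[[0,4,5]])/' st.py; python3 st.py
```

```text
[0.4838 0.1443 0.058 ] [-5.3  0.7  7.6] [ 0.1    1.09  -0.055] [ 0.13  -0.904] 0.03752695746919818 70.09421579539776
tau6 [-0.86  -0.289  0.02 ]
```

Request:
{"op": "jog_arm", "data": {"motion": [0,0,0,0,0,0.02,0,0,0,0,0,0,0.04,0,0,0,0,0,0,0.06,0,0,0,0,0,0,0.06,0]}}

```text
clock: 15.6
tcp_pos: [0.4837, 0.1444, 0.058]
orientation: [-0.001, -0.453, 0.891, 0.001]
wrist_force: [-5.5, 0.4, 7.9]
finger_gap: 0.0374
grip_force: 69.9
```

```bash
python3 st.py
```

```text
[0.4837 0.1444 0.058 ] [-5.5  0.4  7.9] [0.062 1.175 0.026] [ 0.131 -0.811] 0.037447246137061366 69.94480267167091
tau6 [-1.065 -0.324  0.108]
```

Request:
{"op": "jog_arm", "data": {"motion": [0,0,0,0,0,0.015,0]}}

```text
clock: 15.72
tcp_pos: [0.4838, 0.1444, 0.058]
orientation: [-0.001, -0.443, 0.897, 0.001]
wrist_force: [-5.7, 0.5, 7.5]
finger_gap: 0.038
grip_force: 69.6
```

```bash
python3 st.py
```

```text
[0.4838 0.1444 0.058 ] [-5.7  0.5  7.5] [0.017 1.218 0.267] [ 0.131 -0.787] 0.037951289325753895 69.56822957843542
tau6 [-1.327 -0.315  0.063]
```

Request:
{"op": "jog_arm", "data": {"motion": [0,0,0,0,0,0.003,0,0,0,0,0,0,0.006,0,0,0,0,0,0,0.009,0]}}

```text
clock: 16.1
tcp_pos: [0.4837, 0.1444, 0.058]
orientation: [-0.001, -0.437, 0.9, 0.001]
wrist_force: [-6.5, -0.5, 7.6]
finger_gap: 0.0378
grip_force: 69.5
```

```bash
python3 st.py
```

```text
[0.4837 0.1444 0.058 ] [-6.5 -0.5  7.6] [0.095 1.194 0.247] [ 0.131 -0.773] 0.03777590321088729 69.54909313470125
tau6 [-1.305 -0.314  0.259]
```

Request:
{"op": "jog_arm", "data": {"motion": [0,0,0,0,0,0.003,0,0,0,0,0,0,0.006,0,0,0,0,0,0,0.009,0]}}

```text
clock: 16.48
tcp_pos: [0.4837, 0.1444, 0.058]
orientation: [-0.001, -0.43, 0.903, 0.001]
wrist_force: [-6.6, 1.2, 7.7]
finger_gap: 0.0378
grip_force: 69.5
```

```bash
python3 st.py
```

```text
[0.4837 0.1444 0.058 ] [-6.6  1.2  7.7] [0.129 1.159 0.321] [ 0.131 -0.759] 0.03782368150164614 69.53564006835222
tau6 [-1.333 -0.321  0.266]
```

Request:
{"op": "jog_arm", "data": {"motion": [0,0,0,0,0,0.004,0,0,0,0,0,0,0.008,0,0,0,0,0,0,0.012,0,0,0,0,0,0,0.016,0,0,0,0,0,0,0.02,0,0,0,0,0,0,0.024,0,0,0,0,0,0,0.028,0]}}

```text
clock: 17.35
tcp_pos: [0.4837, 0.1444, 0.058]
orientation: [-0.001, -0.41, 0.912, 0.001]
wrist_force: [-6.6, 0.4, 7.5]
finger_gap: 0.0377
grip_force: 69.5
```

```bash
python3 st.py
```

```text
[0.4837 0.1444 0.058 ] [-6.6  0.4  7.5] [0.098 1.144 0.341] [ 0.131 -0.715] 0.03770962801100847 69.50649686157703
tau6 [-1.415 -0.347  0.277]
```

Request:
{"op": "jog_arm", "data": {"motion": [0,0,0,0,0,0.004,0,0,0,0,0,0,0.008,0,0,0,0,0,0,0.012,0,0,0,0,0,0,0.016,0,0,0,0,0,0,0.02,0,0,0,0,0,0,0.024,0]}}

```text
clock: 18.1
tcp_pos: [0.4837, 0.1445, 0.058]
orientation: [-0.001, -0.393, 0.919, 0.001]
wrist_force: [-6.0, 0.8, 8.6]
finger_gap: 0.0382
grip_force: 69.5
```

```bash
python3 st.py
```

```text
[0.4837 0.1445 0.058 ] [-6.   0.8  8.6] [0.102 1.185 0.328] [ 0.131 -0.678] 0.03823166349700473 69.48226757347584
tau6 [-1.482 -0.369  0.297]
```

Request:
{"op": "jog_arm", "data": {"motion": [0,0,0,0,0,0,0.6,0,0,0,0,0,0,0.8,0,0,0,0,0,0,0.8,0,0,-0.1,0,0,0,0.8,0,0,-0.25,0,0,0,0.8,0,0,-0.4,0,0,0,0.8,0,0,-0.55,0,0,0,0.8,0,0,-0.55,0,0,0,0.8]}}

```text
clock: 19.1
tcp_pos: [0.4873, 0.1444, 0.1697]
orientation: [0.003, -0.393, 0.92, -0.001]
wrist_force: [-0.1, 0.6, -0.3]
finger_gap: 0.0678
grip_force: 0.0
```

```bash
python3 st.py; python3 - <<'E'
from h import *
w=read_camera("wrist");sd=read_camera("side")
v=np.zeros((480,800,3),np.uint8);v[:,:400]=cv2.resize(w[150:390,215:415],(400,480));v[:,400:]=cv2.resize(sd[150:240,290:365],(400,480),interpolation=2)
cv2.imwrite("pics/w7.png",v[:,:,::-1])
E
```

```text
[0.4873 0.1444 0.1697] [-0.1  0.6 -0.3] [ 0.005 -0.036  0.016] [ 0.13  -0.677] 0.06781744864250816 0.0
tau6 [ 0.089  0.001 -0.   ]
```

View pics/w7.png

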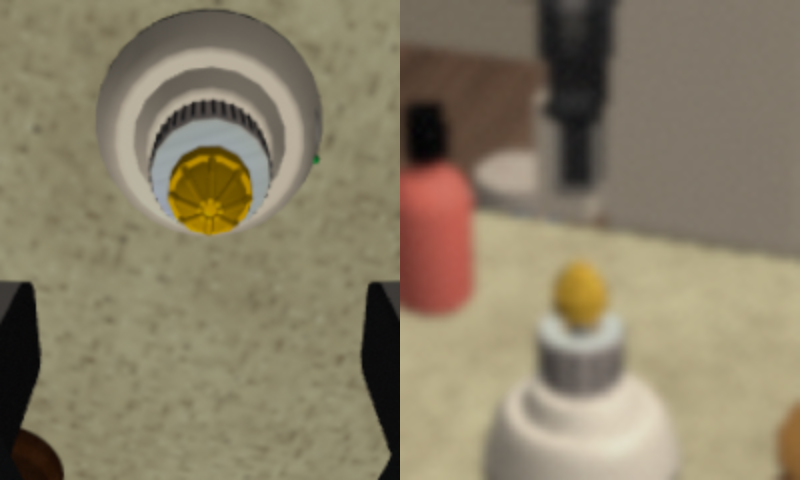

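```bash
python3 -c "
from workcell import env
print(env.hand_in())"
```

```text
the job is handed in; nothing more can be done
None
```

I handed the job in at 19 s on the clock, with no verdict returned: the reamer is upright and fully home in the collet, and the nut is turned about 0.76 rad clockwise to roughly 0.3 N m. That torque is at the low end of tight; I did not test the jaw grip after letting go and infer it from the torque. The gripper is clear, and I did not touch the frother, fruit or cup.

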